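# Reset the club's router with the stylus

### The job

The small white router on the registration counter has hung and must be reset. Stand it up on its narrow end on the bare counter with the reset hole on top and let go so that it stands by itself; then take the orange stylus out of the pen block and, with its steel pin through the hole, press the recessed red button all the way down without forcing it. Finish while still holding the button down with the stylus in the gripper, and leave everything else on the counter where it is.

Things in the scene. Friction and masses are not known exactly. Their poses are not given: they have to be found in the camera images.
- router_mid (a point): centre of the white router, a flat box 124 mm long (its x), 62 mm wide (its y), 32 mm thick (its z), about 0.22 kg. It starts lying flat on the counter (its z up, this point 16 mm above the counter). The two ends are 62 x 32 mm; the end on its +x side has the reset hole, the other end is plain and flat. Standing as wanted, its x axis points straight up and this point is 62 mm above the counter. It can be gripped across its 62 mm width; the case is rigid.
- router_hole (a point): centre of the mouth of the round reset hole, in the middle of the router's +x end (62 mm from router_mid along the router's x), marked by a black ring; same axes as router_mid. The hole is 12 mm in diameter and straight, its axis is the router's x. The red button, 10 mm across, lies 10 mm below the mouth.
- reset (a joint): how far the recessed red reset button is pressed in, m: 0 out, 0.005 all the way down, against a spring of 1.5 N at first to 4 N all the way down; it springs back when let go. All the way down, its top is 15 mm below the mouth of the hole.
- stylus_mid (a point): middle of the length of the stylus, 75 mm from either end, z axis along it from the tip to the blunt end. Total length 150 mm: a steel pin 4 mm in diameter and 20 mm long at the tip, a 10 mm long cone, then a round orange barrel 12 mm in diameter with a steel band 100 mm from the tip; 0.03 kg. It stands upright in one of the three holes of the pen block, tip down, the tip 10 mm above the counter; it may lean by a degree or two.
- stylus_tip (a point): end of the stylus' steel pin; same axes as stylus_mid
- penblock_top (a point): centre of the top face of the fixed wooden pen block, 50 mm (its x) x 164 mm (its y) x 70 mm high, with a row of three upright holes, 13 mm wide and 60 mm deep, at -55, 0 and +55 mm along its y. One holds the stylus, the others a blue ballpoint pen (top 150 mm above the counter) and a white marker with a green cap (top 140 mm); which stands where changes.
- ballpoint: blue ballpoint pen in the pen block, 12 mm in diameter; origin at its lower end. Leave it.
- marker: white marker with green cap in the pen block, 12 mm in diameter; origin at its lower end. Leave it.
- tin_green: green round tin, 75 mm in diameter, 24 mm high; origin at the centre of its underside. Leave it.
- tin_black: black round tin, 75 mm in diameter, 24 mm high; origin at the centre of its underside. Leave it.
- candle: blue candle in a glass, 80 mm in diameter, 80 mm high; origin at the centre of its underside. Leave it.
- carton: flat white carton, 95 x 165 x 42 mm (x, y, z); origin at the centre of its underside. Leave it.
- mouse: black computer mouse, 104 x 60 x 34 mm; origin at the centre of its underside. Leave it.
- stamp: wooden hand stamp, 30 x 55 mm, 74 mm high; origin at the centre of its underside. Leave it.
There are look-alikes about, which are no part of the job. Of the things like the part that bears router_mid, leave any that is pink or yellow; of the rest the larger one is meant.

How it is judged (in metres and radians):
On the way, in this order (a step that is already met when the one before it is completed fails the run):
1. the router stands on its plain narrow end on the counter, hole up, let go (angle between router_mid's own x axis and vertical below 0.09 rad and height (world z) of router_mid between 0.058 and 0.066 m and contact force between each of the arm, the fingers and router below 0.05 N and linear speed of router below 0.03 m/s), for 0.3 s.
2. the button is pressed down through the hole with the stylus held in the gripper (value of joint reset above 0.0035 m and contact force between stylus and reset above 0.5 N and contact force between the fingers and stylus above 0.5 N), for 0.3 s.
At the end, for the whole second after the job is handed in: The router stands by itself on its plain end on the counter (within 5 degrees of upright, centre 58 to 66 mm up, not touched by the robot), and the stylus, held in the gripper, keeps the red button down by more than 3.5 of its 5 mm with more than 0.5 N (all of step 2 and angle between router_mid's own x axis and vertical below 0.09 rad and height (world z) of router_mid between 0.058 and 0.066 m and contact force between each of the arm, the fingers and router below 0.05 N); the arm keeps its last pose, push and grip.
It fails at once if the stylus is forced: more than 30 N on the router or its button (contact force between stylus and router above 30 N).
It fails at once if another thing on the counter is moved by more than 25 mm (distance of any of ballpoint, marker, tin_green, tin_black, candle, carton, mouse, stamp from where it was at the start of the episode above 0.025 m).
It also fails if it takes over 72 s, if anything falls off the work surface, if the arm or the gripper's body presses on something with over 40 N, if the wrist force passes 120 N, or if a joint passes its speed limit or range.

### The arm

A 6-joint arm with a two-finger parallel gripper is mounted at the origin on the work surface. World frame = base frame: x ahead of the robot, y to its left, z up, the work surface at z = 0. Lengths are in mm, angles in rad, forces in N, time in s.
With the tool pointing down it reaches from about 425 to 1125 mm from the base axis. Payload 14.9 kg.
Tool frame: the origin (TCP) lies midway between the tips of the shut fingers; the grasp point (between the pads) lies 19 mm behind it (env.pinch_z is the distance from the TCP to the grasp point, in mm); z points along the fingers, y is the direction in which the jaws open and shut (so a half turn about z gives the same grasp; the last joint's range is limited). The gripper opens to 91 mm and grips with 3 to 60 N. Pads are 32 mm wide; open, the fingers measure 118 mm over their backs; the gripper's body (76 mm by 178 mm) begins 60 mm behind the grasp point.
Start: joints at [-1.225, 0.379, 1.734, -0, 1.028, -0.033], TCP at [258.861, -650.391, 213.932] pointing down, gripper open.
Joint ranges: [-2.77, 2.77], [-0.74, 2.19], [0, 2.66], [-1.06, 4.2], [0.31, 2.87], [-3.08, 3.08]. Speed limits (rad/s): [1.89, 1.89, 2.39, 3.14, 3.14, 3.14].

### API

Orientations are given as a unit quaternion [w, x, y, z].
In Python, from station import env gives the robot as it stands. Calls block until the motion is done:
- env.goto(position, orientation): joint-space move of the TCP to a pose.
- env.movel(position, speed=150, orientation=None, until_force=None): straight line of the TCP; orientation=None keeps the orientation; speed is the mean speed in mm/s. With until_force (N) it stops when the force on the tool has changed by that much, and returns True; else False.
- env.move_j(angles): joint-space move.
- env.command_gripper(opening): finger opening in mm; the grip force is fixed at half the most; returns when the fingers have stopped.
- env.hold(seconds).
- env.solve_ik(position, orientation): joint angles nearest the present ones, or None.
- env.get_image(name): name is "side" or "top" or "wrist"; returns (picture, depth): 420x560x3 uint8, blue, green, red; 420x560 float32, mm along the optical axis (not along the pixel's ray), 0 where there is no reading.
- env.camera_model(name): a dict with "intrinsics" (3x3 intrinsics, pixels), "dist" ([k1, k2, p1, p2, k3] as OpenCV has them; the pictures are not rectified), "xyz" and "orientation" of the camera in the world. Camera axes: x right, y up, looking along -z (the intrinsics and any distortion apply to the point x, -y, -z); pixel columns grow to the right and rows downward; lengths in mm; the calibration is good to about 2 mm. A picture is of the moment at which its call begins: read the wrist's pose just before it. camera_model takes no time and is no camera call; for the wrist camera it gives the pose at the moment of the call.
A pose or a line that the arm cannot do raises env.Unreachable and nothing moves.
- env.hand_in(): hands the job in, once; it reports no verdict.
Readings, each from a call of its own:
- env.get_t(): time.
- env.get_joint_positions(): joint angles.
- env.get_qvel(): joint speeds.
- env.get_effort(): joint torques, N m.
- env.get_tool_pos(): TCP position.
- env.get_tcp_rot(): TCP orientation.
- env.get_contact_force(): force on the tool from outside, world axes, zero at the start.
- env.get_ft_torque(): the same for the moment, N m.
- env.get_gripper_width(): finger opening in mm.
Only numpy, scipy, OpenCV 4.12 (cv2) and the standard library are available. Lean on these libraries where they do the work, as an engineer would, in place of code of your own. Each camera call takes 0.05 s, during which the arm holds its last target.

## Working session

There is one attempt and no reset: what is moved stays moved. The work goes in short steps, each a Python script; the robot and the scene stay as the last script left them, time stands still between calls to the robot, and variables do not carry over. Pictures are saved under pics/ and viewed, and the job is handed in when it is done.

```bash
ls; mkdir -p pics
python3 - <<'E'
from station import env
import cv2,numpy as np
for n in ["side","top","wrist"]:
    m=env.camera_model(n); print(n,m)
    im,d=env.get_image(n); cv2.imwrite(f"pics/{n}0.png",im); np.save(f"pics/{n}0d.npy",d); np.save(f"pics/{n}0.npy",im)
print(env.get_t(),env.get_tcp_rot(),env.get_gripper_width(),env.pinch_z)
E
```

```text
pics
side {'intrinsics': array([[417.64737487,   0.        , 280.04746118],
       [  0.        , 417.64737487, 211.58004982],
       [  0.        ,   0.        ,   1.        ]]), 'dist': array([-0.00433388,  0.        ,  0.        ,  0.        ,  0.        ]), 'xyz': array([260.50062481, 623.66656848, 854.58426356]), 'orientation': array([-0.2190776 , -0.08064811,  0.35824452,  0.90396999])}
top {'intrinsics': array([[408.22085386,   0.        , 281.67067706],
       [  0.        , 408.22085386, 209.50569382],
       [  0.        ,   0.        ,   1.        ]]), 'dist': array([-0.09540216,  0.        ,  0.        ,  0.        ,  0.        ]), 'xyz': array([ 459.40989021,  -49.88217848, 1262.52410479]), 'orientation': array([-0.70581843, -0.03546584,  0.02011147,  0.70721853])}
wrist {'intrinsics': array([[333.02623182,   0.        , 276.87296699],
       [  0.        , 333.02623182, 208.27351762],
       [  0.        ,   0.        ,   1.        ]]), 'dist': array([-0.03727049,  0.        ,  0.        ,  0.        ,  0.        ]), 'xyz': array([ 320.50561093, -624.93700171,  384.24106543]), 'orientation': array([ 0.82189691, -0.09840832,  0.06765778, -0.55697729])}
0.15 [-4.05206519e-04  9.82113129e-01  1.88291344e-01 -8.65143916e-05] 91.52431121838137 18.8
```

View pics/side0.png

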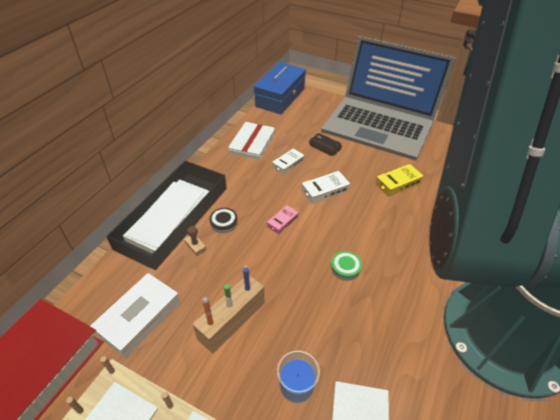

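View pics/top0.png

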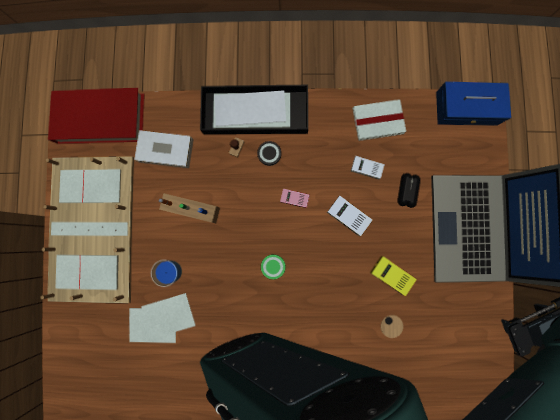

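View pics/wrist0.png

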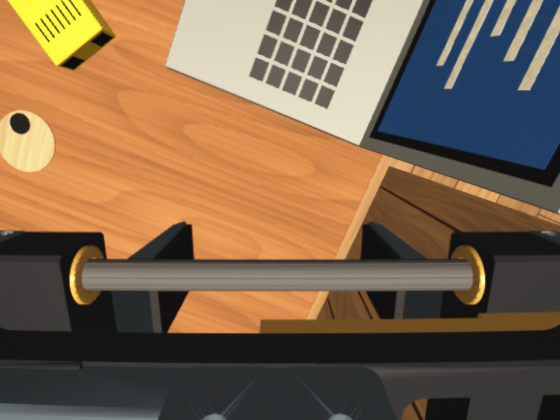

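Side/top views: in the top picture the router-like boxes are small white (368,167), larger white (350,215), pink (294,198) and yellow (394,275). Pink and yellow are excluded, so the larger white one at (350,215) fits. The stylus (orange/brown) appears at about (163,200) in the pen block. I'll confirm both in enlarged crops.

```bash
cat > h.py <<'E'
import cv2,numpy as np
from scipy.spatial.transform import Rotation as R
def RT(m):
    q=np.asarray(m["orientation"]); Rm=R.from_quat([q[1],q[2],q[3],q[0]]).as_matrix()@np.diag([1,-1,-1])
    return Rm,np.asarray(m["xyz"])   # cv cam axes -> world
def ray(m,uv):
    Rm,c=RT(m); p=cv2.undistortPoints(np.array(uv,float).reshape(-1,1,2),m["intrinsics"],m["dist"]).reshape(-1,2)
    return c,(Rm@np.c_[p,np.ones(len(p))].T).T
def at_z(m,uv,z):
    c,d=ray(m,uv); return c+d*((z-c[2])/d[:,2])[:,None]
def at_depth(m,uv,dep):
    c,d=ray(m,uv); return c+d*np.asarray(dep,float).reshape(-1,1)
def proj(m,X):
    Rm,c=RT(m); return cv2.projectPoints(np.array(X,float).reshape(-1,3),cv2.Rodrigues(Rm.T)[0],-Rm.T@c,m["intrinsics"],m["dist"])[0].reshape(-1,2)
def crop(im,u0,v0,w,h,s,fn):
    cv2.imwrite(fn,cv2.resize(im[v0:v0+h,u0:u0+w],None,fx=s,fy=s,interpolation=cv2.INTER_CUBIC))
E
python3 - <<'E'
from h import *
t=np.load("pics/top0.npy"); s=np.load("pics/side0.npy")
crop(t,280,140,140,105,5,"pics/c1.png"); crop(s,265,140,140,105,5,"pics/c2.png")
crop(t,150,180,80,60,9,"pics/c3.png"); crop(s,185,255,90,100,6,"pics/c4.png")
E
```

```text
(no output)
```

View pics/c1.png

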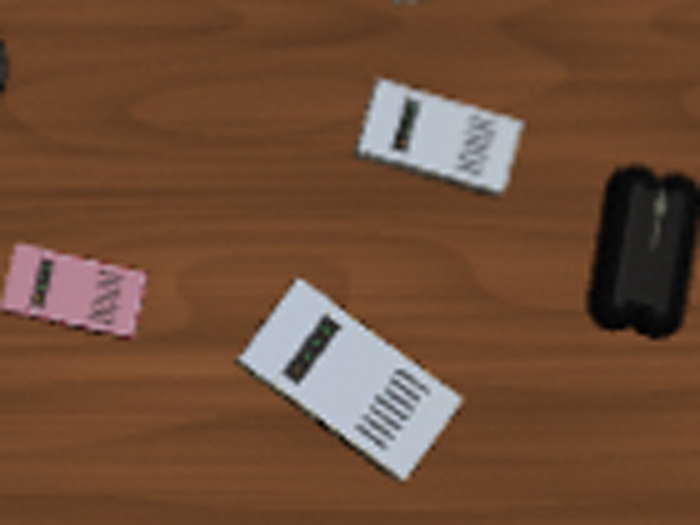

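View pics/c2.png

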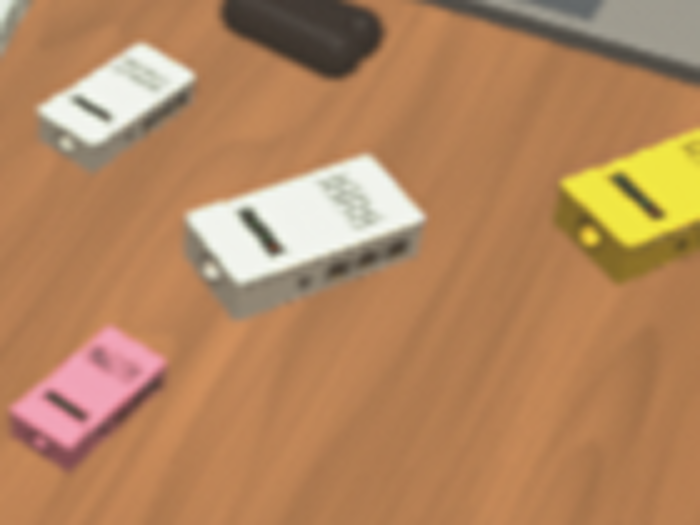

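View pics/c3.png

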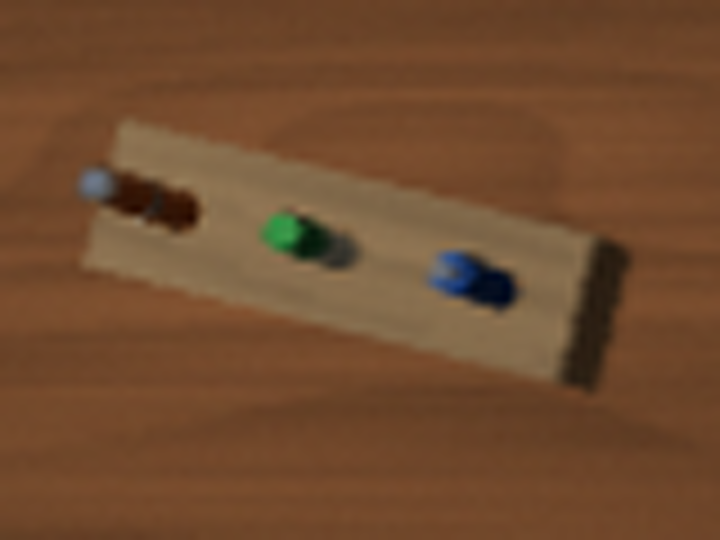

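View pics/c4.png

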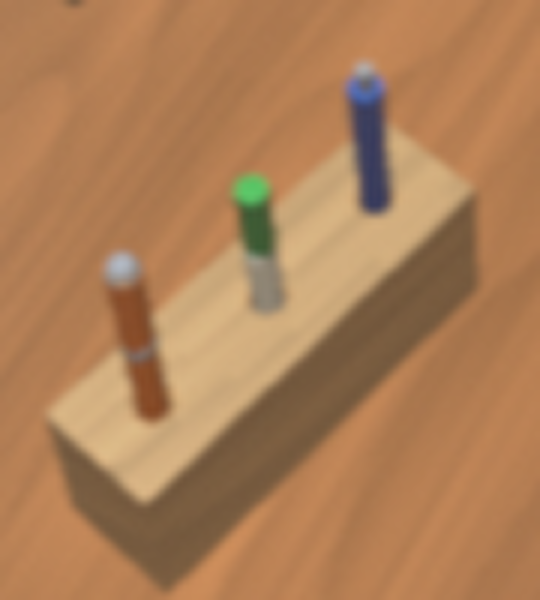

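Run:
```python
from h import *
from station import env
t=np.load("pics/top0.npy"); s=np.load("pics/side0.npy")
mt=env.camera_model("top"); ms=env.camera_model("side"); mw=env.camera_model("wrist")
c=np.array([(298,278),(237,360),(405,480),(462,400)])/5+[280,140]-0.4
P=at_z(mt,c,32); print(P, P.mean(0)); print([np.linalg.norm(P[i]-P[(i+1)%4]) for i in range(4)])
c=np.array([(188,215),(242,285),(425,217),(370,155)])/5+[265,140]-.4
P=at_z(ms,c,32); print(P, P.mean(0)); print([np.linalg.norm(P[i]-P[(i+1)%4]) for i in range(4)])
# penblock
c=np.array([(122,120),(85,265),(562,382),(600,237)])/9+[150,180]-.45
P=at_z(mt,c,70); print("block",P,P.mean(0))
c=np.array([(47,412),(147,503),(474,190),(390,125)])/6+[185,255]-.4
P=at_z(ms,c,70); print("block side",P,P.mean(0))
# stylus
a=at_z(mt,[(97/9+149.55,185/9+179.55)],160)[0]; b=at_z(mt,[(183/9+149.55,212/9+179.55)],70)[0]
print("sty top cam",a,b)
a=at_z(ms,[(123/6+184.6,268/6+254.6)],158)[0]; b=at_z(ms,[(153/6+184.6,412/6+254.6)],70)[0]
print("sty side",a,b)
Rm,cc=RT(mw); q=env.get_tcp_rot(); Rt=R.from_quat([*q[1:],q[0]]).as_matrix()
print("cam in tool",Rt.T@(cc-env.get_tool_pos()),"\n",Rt.T@Rm,"\n",Rt)
crop(s,295,165,60,45,12,"pics/c5.png")
```

```text
[[ 599.37440429 -197.57026584   32.        ]
 [ 549.66318899 -160.0853658    32.        ]
 [ 476.97129746 -260.62165435   32.        ]
 [ 525.05805679 -295.86698465   32.        ]] [ 537.76673688 -228.53606766   32.        ]
[np.float64(62.260120922367555), np.float64(124.06311462404241), np.float64(59.62021243321268), np.float64(123.22809920878719)]
[[ 596.83585603 -197.73086791   32.        ]
 [ 545.92946793 -159.76204702   32.        ]
 [ 474.70991522 -259.89936368   32.        ]
 [ 522.84514512 -295.61784718   32.        ]] [ 535.08009608 -228.25253145   32.        ]
[np.float64(63.50662728769359), np.float64(122.88086456226917), np.float64(59.940056897438346), np.float64(122.70487362772661)]
block [[604.16752911 329.86072704  70.        ]
 [555.96454418 341.27046728  70.        ]
 [517.10981167 181.15835748  70.        ]
 [564.67062789 169.15342952  70.        ]] [560.47812821 255.36074533  70.        ]
block side [[602.71280009 328.91697946  70.        ]
 [553.87651612 341.07454627  70.        ]
 [515.64269963 183.32130352  70.        ]
 [557.22946039 172.69541485  70.        ]] [557.36536906 256.50206103  70.        ]
sty top cam [573.24880649 308.5626701  160.        ] [573.43875308 308.51249423  70.        ]
sty side [572.03317854 309.54739024 158.        ] [570.55371906 312.27389647  70.        ]
cam in tool [  66.67784012   -0.64840558 -170.88090604] 
 [[ 5.93219510e-04 -9.71480326e-01 -2.37119431e-01]
 [ 9.99999635e-01  7.22224785e-04 -4.57186811e-04]
 [ 6.15401522e-04 -2.37119073e-01  9.71480399e-01]] 
 [[ 9.29092725e-01  3.69846732e-01 -3.22527600e-04]
 [ 3.69846872e-01 -9.29092411e-01  7.63337462e-04]
 [-1.73400797e-05 -8.28497106e-04 -9.99999657e-01]]
```

View pics/c5.png

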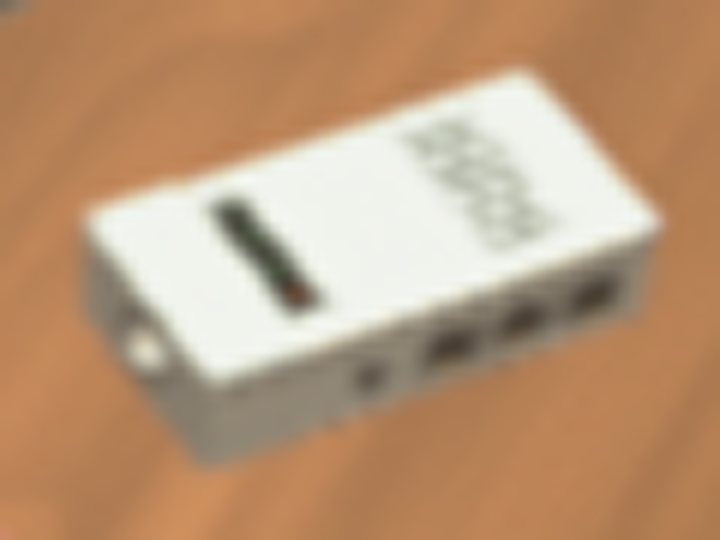

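The larger white box (side crop c5) has a round spot on its end facing the pen block, near the LED bar. I'll confirm that it's the hole with a wrist view before gripping, and check that the poses I plan are reachable.

```bash
cat >> h.py <<'E'
def wxyz(Rm):
    q=R.from_matrix(Rm).as_quat(); return [q[3],q[0],q[1],q[2]]
def tool(psi,alpha):
    return R.from_euler('z',psi,degrees=True).as_matrix()@R.from_euler('y',-alpha,degrees=True).as_matrix()@np.diag([1.,-1,-1])
E
python3 - <<'E'
from h import *
from station import env
mt=env.camera_model("top")
for n,uv,z in [("small white",(368,167),25),("pink",(294,198),25),("yellow",(394,275),30),("black",(409,190),30),("gtin",(273,267),24),("btin",(269,153),24),("candle",(166,272),60),("coaster",(392,326),30),("carton",(163,149),42),("stamp",(236,147),60)]:
    print(n,at_z(mt,[uv],z)[0].round())
# IK
c=np.array([536.5,-228.4])
x=np.array([np.cos(np.radians(53.6)),np.sin(np.radians(53.6))])
for a in (-20,-10,0): print("grip",a,env.solve_ik([*c,30],wxyz(tool(53.6,a))))
print("look",env.solve_ik([*(c+30*x),180],wxyz(tool(53.6,0))))
for r in (550,600,650,700,750):
  for b in (-10,0,10):
    for a in (60,70,80,90):
      p=[r*np.cos(np.radians(b)),r*np.sin(np.radians(b)),70]
      q=env.solve_ik(p,wxyz(tool(b,a))); print(r,b,a,None if q is None else np.round(q,2))
E
```

```text
small white [ 687. -288.   25.]
pink [592. -61.  25.]
yellow [ 358. -360.   30.]
black [ 615. -412.   30.]
gtin [383.   3.  24.]
btin [732.  16.  24.]
candle [369. 320.  60.]
coaster [ 206. -353.   30.]
carton [744. 343.  42.]
stamp [743. 113.  60.]
grip -20 [-0.29369102  0.53786104  1.9621071  -0.45771096  0.81724049  0.68681545]
grip -10 [-0.36529419  0.5000668   1.99443807 -0.25938874  0.7108645   0.47241499]
grip 0 [-4.42452143e-01  4.78819324e-01  2.01998571e+00 -4.44089210e-16
  6.42787620e-01  1.92847705e-01]
look [-3.92500749e-01  2.53594687e-01  1.97621627e+00 -4.44089210e-16
  9.11781693e-01  2.42799098e-01]
550 -10 60 [-0.25  0.48  2.49  3.06  0.88 -1.55]
550 -10 70 [-0.25  0.62  2.49  3.06  1.19 -1.57]
550 -10 80 [-0.26  0.77  2.47  3.06  1.49 -1.58]
550 -10 90 [-0.26  0.91  2.42  3.06  1.76 -1.59]
550 0 60 [-0.07  0.48  2.49  3.06  0.88 -1.55]
550 0 70 [-0.08  0.62  2.49  3.06  1.19 -1.57]
550 0 80 [-0.08  0.77  2.47  3.06  1.49 -1.58]
550 0 90 [-0.08  0.91  2.42  3.06  1.76 -1.59]
550 10 60 [ 0.1   0.48  2.49  3.06  0.88 -1.55]
550 10 70 [ 0.1   0.62  2.49  3.06  1.19 -
[... 1705 characters left out ...]
.65  2.23  3.08  0.97 -1.55]
700 10 80 [ 0.12  0.75  2.22  3.09  1.23 -1.56]
700 10 90 [ 0.12  0.87  2.19  3.09  1.48 -1.57]
750 -10 60 [-0.22  0.6   2.13  3.08  0.63 -1.54]
750 -10 70 [-0.22  0.68  2.14  3.09  0.9  -1.55]
750 -10 80 [-0.22  0.77  2.13  3.09  1.16 -1.56]
750 -10 90 [-0.22  0.87  2.1   3.09  1.4  -1.56]
750 0 60 [-0.05  0.6   2.13  3.08  0.63 -1.54]
750 0 70 [-0.05  0.68  2.14  3.09  0.9  -1.55]
750 0 80 [-0.05  0.77  2.13  3.09  1.16 -1.56]
750 0 90 [-0.05  0.87  2.1   3.09  1.4  -1.56]
750 10 60 [ 0.13  0.6   2.13  3.08  0.63 -1.54]
750 10 70 [ 0.13  0.68  2.14  3.09  0.9  -1.55]
750 10 80 [ 0.13  0.77  2.13  3.09  1.16 -1.56]
750 10 90 [ 0.13  0.87  2.1   3.09  1.4  -1.56]
```

Run:
```python
from h import *
from station import env
c=np.array([536.5,-228.4]); a=np.radians(53.6); x=np.array([np.cos(a),np.sin(a)])
env.goto([*(c+35*x),200],wxyz(tool(53.6,0)))
m=env.camera_model("wrist"); im,d=env.get_image("wrist")
np.savez("pics/w1.npz",im=im,d=d,**m); cv2.imwrite("pics/w1.png",im)
print(env.get_t(),proj(m,[[*(c+62*x),16],[*(c-62*x),16]]))
```

```text
2.15 [[277.02130594 165.18831618]
 [277.05231215 272.99328589]]
```

View pics/w1.png

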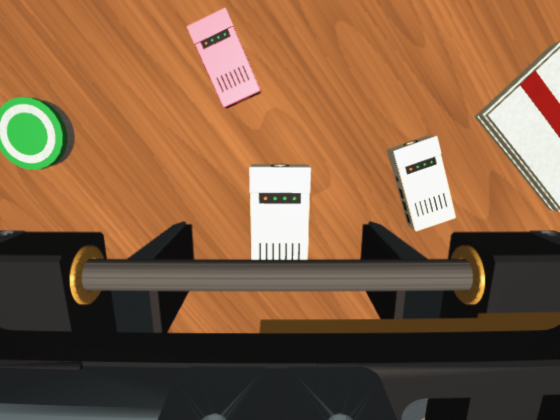

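Run:
```python
from h import *
z=np.load("pics/w1.npz"); crop(z["im"],235,145,90,80,8,"pics/c6.png")
```

```text
(no output)
```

View pics/c6.png

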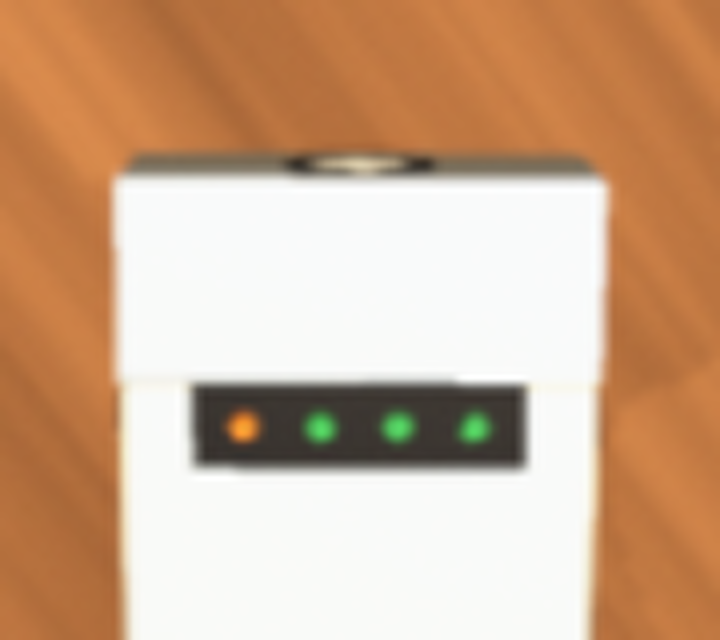

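The wrist crop c6 confirms it: the black-ringed hole is on the end by the LED bar, at about (280,165) in the wrist picture. Next I refine the pose and grip.

Run:
```python
from h import *
from station import env
z=np.load("pics/w1.npz")
c=np.array([(115,178),(608,182),(127,640),(590,640)])/8+[235,145]-.44
P=at_z(z,c,32); print(P, np.linalg.norm(P[0]-P[1]))
e=P[0]-P[1]; print("width-dir yaw", np.degrees(np.arctan2(e[1],e[0]))-90, "side yaw",[np.degrees(np.arctan2(*(P[i]-P[i+2])[[1,0]])) for i in (0,1)])
m=(P[0]+P[1])/2; 
for y in (53.0,53.6):
  x=np.array([np.cos(np.radians(y)),np.sin(np.radians(y))]); print(y,m[:2]-62*x)
print(env.solve_ik([536.5,-228,13],wxyz(tool(53.6,-15))))
```

```text
[[ 550.38034622 -161.4276214    32.        ]
 [ 600.54984263 -199.06400294   32.        ]
 [ 514.35578871 -210.90614249   32.        ]
 [ 563.75154812 -247.3345782    32.        ]] 62.71742649458406
width-dir yaw 53.12333530378035 side yaw [np.float64(53.94220754840997), np.float64(52.68049898892831)]
53.0 [ 538.15256299 -229.76121379]
53.6 [ 538.67312346 -230.14922761]
[-0.32801541  0.54627037  1.97715598 -0.37671085  0.73503929  0.60286828]
```

```bash
cat >> h.py <<'E'
PZ=18.8
C0=np.array([537.8,-229.3]); PSI0=53.4; DX=12.; G0=26.; A0=-15.
PF=6.5; AF=75.; CF=np.array([570.,65.])
def d2(p): return np.array([np.cos(np.radians(p)),np.sin(np.radians(p)),0])
def grip_tcp():
    Rm=tool(PSI0,A0); return np.array([*C0,G0])+DX*d2(PSI0)+PZ*Rm[:,2],Rm
def place_tcp(lift=0):
    Rm=tool(PF,AF); return np.array([*CF,62+DX+lift])-(G0-16)*d2(PF)+PZ*Rm[:,2],Rm
E
python3 - <<'E'
from h import *
from station import env
p,Rm=grip_tcp(); q,Rf=place_tcp(100)
print(p,env.solve_ik(p,wxyz(Rm))); print(q,env.solve_ik(q,wxyz(Rf)))
env.movel(p+[0,0,70],orientation=wxyz(Rm))
env.movel(p,speed=80)
env.command_gripper(55); print(env.get_gripper_width(),env.get_contact_force(),env.get_t())
env.movel(p+[0,0,150],speed=120)
print(env.get_gripper_width(),env.get_contact_force(),env.get_t())
im,d=env.get_image("side"); cv2.imwrite("pics/s2.png",im)
E
```

```text
[ 542.05358867 -223.572538      7.84059447] [-0.31827773  0.55981888  1.96753959 -0.37538665  0.73418966  0.61563117]
[578.1069557   65.92367093 169.13420195] [ 0.04125384  0.3702701   2.49978707  3.06063258  1.03824493 -1.54833861]
61.83819921700377 [-0.92983663  0.30639109  4.1487334 ] 4.7167
61.662973070127485 [-0.1920522   0.1183891  -1.79068658] 6.1167
```

View pics/s2.png

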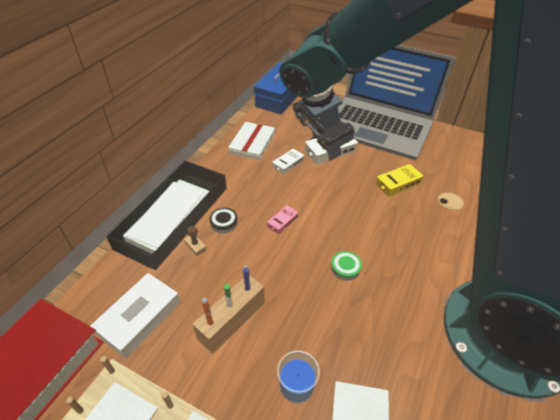

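The grip held: the jaw width is 61.7 mm and the load 1.8 N, so the router is off the counter. Next I lift it high, turn it up, and check.

Run:
```python
from h import *
from station import env
p,Rm=grip_tcp(); q,Rf=place_tcp(200)
print(env.solve_ik(q,wxyz(Rf)))
env.movel(p+[0,0,270],speed=200)
env.goto(q,wxyz(Rf))
q,Rf=place_tcp(60); env.movel(q,speed=120)
print(env.get_gripper_width(),env.get_contact_force(),env.get_t(),env.get_joint_positions())
for n in ("side","top","wrist"):
    im,d=env.get_image(n); cv2.imwrite(f"pics/{n}3.png",im)
```

```text
[ 0.04125384  0.0509724   2.51625633  3.03770014  0.73666998 -1.51243221]
61.65457101495912 [ 0.02591381  0.51710411 -3.46251947] 11.0167 [ 0.04126848  0.49942578  2.47813973  3.06504104  1.14636061 -1.5579311 ]
```

View pics/side3.png

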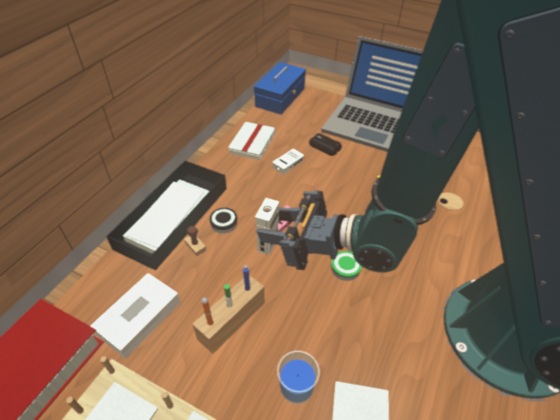

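View pics/wrist3.png

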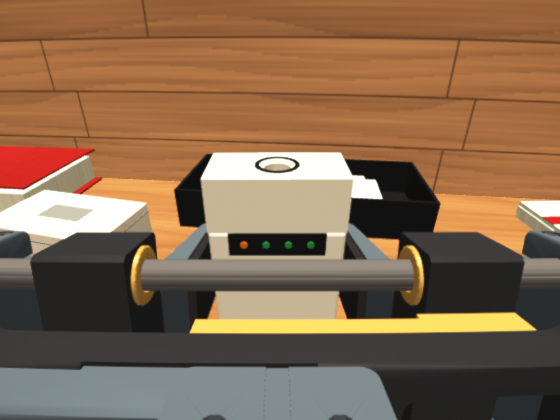

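The router is held upright with the ringed hole on top, at (277,165) in the wrist picture. Next I lower it until contact and release it.

Run:
```python
from h import *
from station import env
q,Rf=place_tcp(8); env.movel(q,speed=80); env.hold(0.2)
q,_=place_tcp(-4); r=env.movel(q,speed=10,until_force=3); tp=env.get_tool_pos()
print(r,tp-place_tcp(0)[0],env.get_contact_force(),env.get_t())
im,d=env.get_image("wrist"); cv2.imwrite("pics/wrist4.png",im)
im,d=env.get_image("side"); crop(im,220,170,120,90,6,"pics/side4.png")
```

```text
True [ 0.05607665 -0.06648399  0.83509477] [ 0.08562734 -0.40172088  4.25144576] 12.925
```

View pics/side4.png

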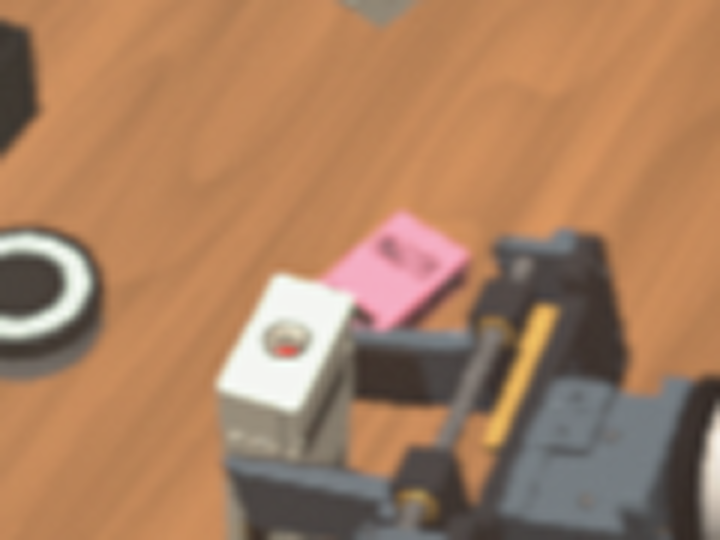

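Run:
```python
from h import *
from station import env
env.command_gripper(88); env.hold(0.3)
p=env.get_tool_pos(); Rf=tool(PF,AF)
im,d=env.get_image("wrist"); cv2.imwrite("pics/wrist5.png",im)
env.movel(p-90*Rf[:,2],speed=100)
m=env.camera_model("wrist"); im,d=env.get_image("wrist"); cv2.imwrite("pics/wrist6.png",im); np.savez("pics/w6.npz",im=im,d=d,**m)
ms=env.camera_model("side"); im,d=env.get_image("side"); crop(im,220,170,120,90,6,"pics/side6.png");np.savez("pics/s6.npz",im=im,d=d,**ms)
print(env.get_t())
```

```text
15.1083
```

View pics/side6.png

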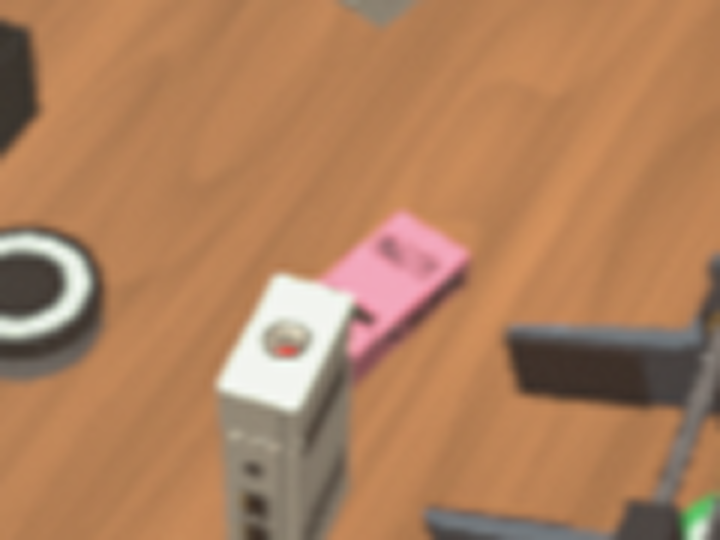

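View pics/wrist6.png

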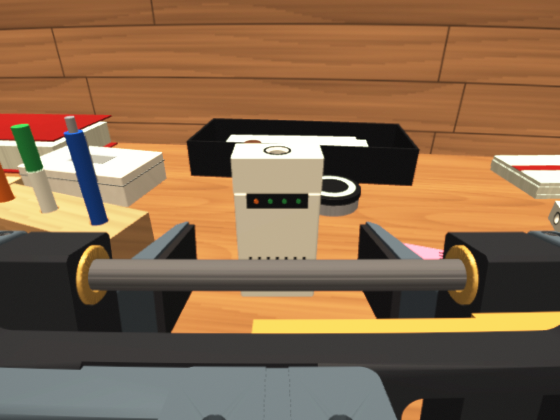

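The router stands by itself with the red button visible through the hole, at (285,345) in the side crop. Next is the stylus.

Run:
```python
from h import *
from station import env
p=env.get_tool_pos()
env.movel(p+[-20,0,200],speed=200)
s=[572.3,309.3]; ps=76.2
env.goto([*s,205],wxyz(tool(ps,0)))
m=env.camera_model("wrist"); im,d=env.get_image("wrist"); cv2.imwrite("pics/wrist7.png",im); np.savez("pics/w7.npz",im=im,d=d,**m)
print(env.get_t(),proj(m,[[*s,160],[*s,70]]),env.get_joint_positions())
```

```text
Traceback (most recent call last):
station.Unreachable: the arm cannot follow that straight line within its joint ranges
```

Run:
```python
from h import *
from station import env
p=env.get_tool_pos(); print(p,env.get_joint_positions().round(2))
for dz in (50,100,150,200,250):
  for a in (40,60,75):
    for dx in (0,):
      q=env.solve_ik(p+[dx,0,dz],wxyz(tool(PF,a))); print(dz,a,None if q is None else np.round(q,2))
```

```text
[492.00270029  56.08557849  92.81360959] [ 0.01  0.64  2.59  3.04  1.39 -1.58]
50 40 None
50 60 [ 0.02  0.18  2.62  3.02  0.71 -1.53]
50 75 [ 0.01  0.43  2.63  3.04  1.24 -1.56]
100 40 None
100 60 [ 0.02 -0.02  2.63  2.99  0.52 -1.48]
100 75 None
150 40 None
150 60 [ 0.02 -0.19  2.61  2.91  0.33 -1.39]
150 75 None
200 40 [ 0.04 -0.33  2.43  0.14  0.35  1.39]
200 60 None
200 75 None
250 40 [ 0.04 -0.41  2.38  0.1   0.47  1.42]
250 60 None
250 75 [ 0.01 -0.38  2.64  2.92  0.44 -1.39]
```

Run:
```python
from h import *
from station import env
p=env.get_tool_pos(); ps=76.2
env.movel(p+[0,0,100],speed=150,orientation=wxyz(tool(PF,60)))
q=env.solve_ik([520,130,340],wxyz(tool(ps,0))); print(q)
env.goto([520,130,340],wxyz(tool(ps,0)))
s=[572.3,309.3]
env.goto([*s,205],wxyz(tool(ps,0)))
m=env.camera_model("wrist"); im,d=env.get_image("wrist"); cv2.imwrite("pics/wrist7.png",im); np.savez("pics/w7.npz",im=im,d=d,**m)
print(env.get_t(),proj(m,[[*s,160],[*s,70]]),env.get_joint_positions())
```

```text
[ 2.01495115e-01 -2.01995230e-02  1.96656406e+00 -4.44089210e-16
  1.19522812e+00  4.42350551e-01]
19.6667 [[276.39914238 228.04461621]
 [276.59057644 200.01183865]] [ 4.58269046e-01  3.11254189e-01  1.84313847e+00 -9.11255730e-05
  9.85660611e-01  6.99901649e-01]
```

View pics/wrist7.png

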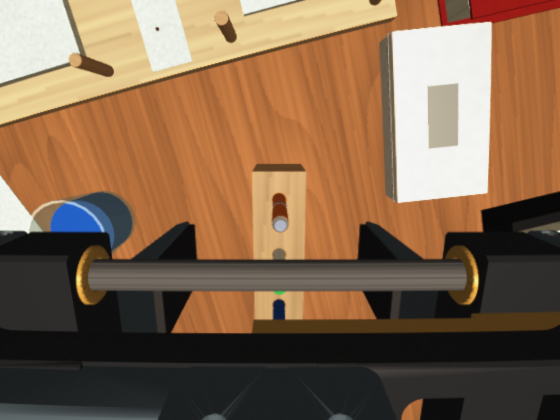

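The wrist view shows the stylus at (280,225) for its top and about (280,198) for where it enters the block. I'll enlarge it and compute the position.

Run:
```python
from h import *
z=np.load("pics/w7.npz"); crop(z["im"],240,155,80,100,6,"pics/c8.png")
```

```text
(no output)
```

View pics/c8.png

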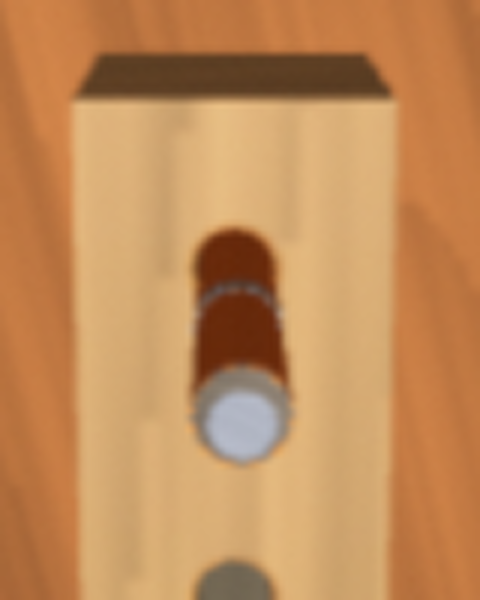

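Run:
```python
from h import *
z=np.load("pics/w7.npz")
a=at_z(z,[(242/6+239.6,423/6+154.6)],160)[0]; b=at_z(z,[(234/6+239.6,268/6+154.6)],70)[0]
print(a,b); P=at_z(z,np.array([(72,98),(395,98),(88,600),(388,600)])/6+[239.6,154.6],70); print(P)
e=P[1]-P[0]; print(np.degrees(np.arctan2(e[1],e[0])),np.linalg.norm(e), b-(P[0]+P[1])/2)
```

```text
[575.12549394 310.75535716 160.        ] [574.30919796 309.54695493  70.        ]
[[556.42894948 341.4738682   70.        ]
 [604.71615958 329.64468343  70.        ]
 [537.94372268 261.26831261  70.        ]
 [585.63587766 249.58720966  70.        ]]
-13.764977916432919 49.715030639912094 [ -6.26335657 -26.01232089   0.        ]
```

Run:
```python
from h import *
from station import env
Q=wxyz(tool(76.2,0)); s=[574.0,309.9]
env.movel([*s,200],orientation=Q); env.movel([*s,105-PZ],speed=100)
f0=env.get_contact_force()
env.command_gripper(8); env.hold(0.2)
print(env.get_gripper_width(),f0,env.get_contact_force(),env.get_ft_torque(),env.get_tool_pos(),env.get_t())
```

```text
11.651455424900195 [ 0.04466265 -0.3696953   0.31497996] [ 0.33079832 -2.26297307  0.71242157] [-0.42593872 -0.26597375  0.03410291] [574.02298525 309.81519506  86.17564212] 22.5583
```

Run:
```python
from h import *
from station import env
p=env.get_tool_pos()
r=env.movel([p[0],p[1],p[2]+150],speed=100,until_force=12)
print(r,env.get_gripper_width(),env.get_contact_force(),env.get_tool_pos(),env.get_t())
for n in ("side","top","wrist"):
    m=env.camera_model(n); im,d=env.get_image(n); cv2.imwrite(f"pics/{n}9.png",im); np.savez(f"pics/{n}9.npz",im=im,d=d,**m)
```

```text
False 11.588167262704133 [ 0.15237216 -0.03049742  0.22957189] [573.76518605 309.67223989 235.49960728] 24.2083
```

View pics/side9.png

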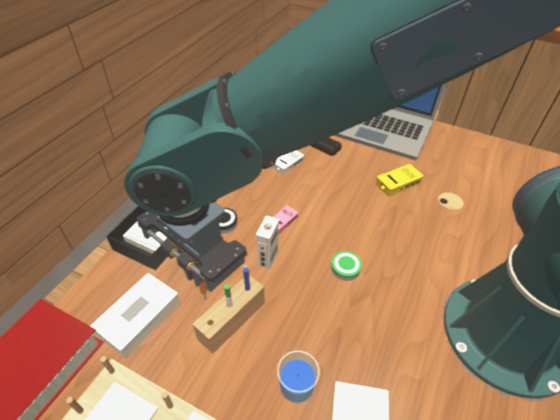

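View pics/wrist9.png

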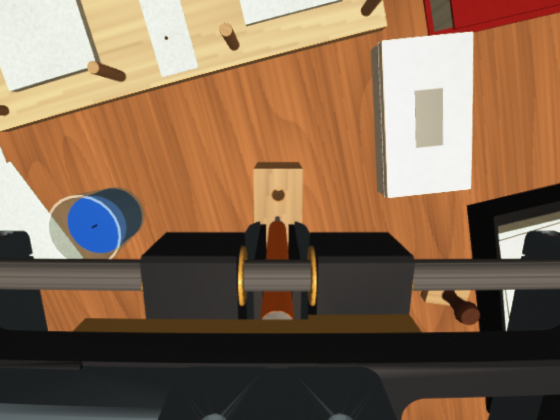

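Run:
```python
from h import *
from station import env
z=np.load("pics/wrist9.npz"); crop(z["im"],247,195,60,50,10,"pics/c10.png")
s=np.load("pics/s6.npz"); print("hole side",at_z(s,[(286/6+219.6,340/6+169.6)],124))
t=np.load("pics/top9.npz"); crop(t["im"],200,150,120,90,6,"pics/c11.png")
p=np.array([573.77,309.67,235.5]); print(proj(z,[p-[0,0,76],p-[0,0,56],p]))
```

```text
hole side [[568.48925819  66.34765891 124.        ]]
[[277.07877323 217.03831224]
 [277.04275255 224.42724715]
 [276.9010084  253.48508534]]
```

View pics/c10.png

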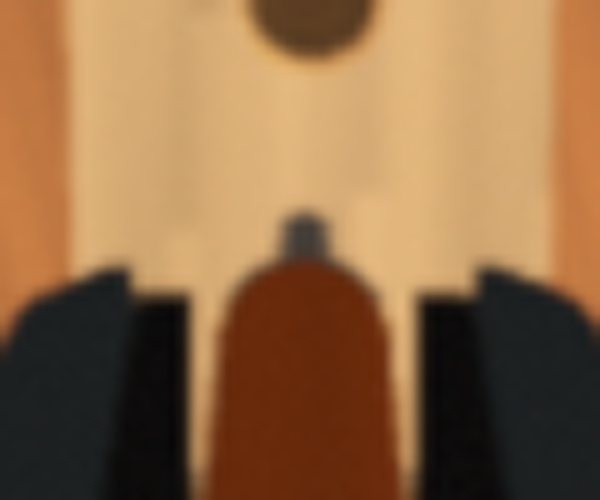

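View pics/c11.png

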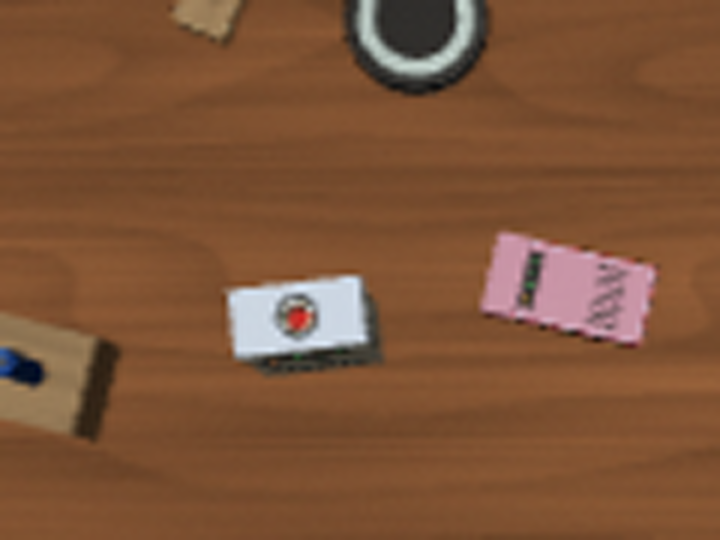

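Run:
```python
from h import *
from station import env
t=np.load("pics/top9.npz"); print("hole top",at_z(t,[(297/6+199.6,316/6+149.6)],124))
p=env.get_tool_pos()
env.movel(p+[0,0,45],speed=150)
h=np.array([569.5,65.8])
env.movel([*h,280],speed=180)
env.movel([*h,228],speed=120); env.hold(0.3)
p=env.get_tool_pos()
m=env.camera_model("wrist"); im,d=env.get_image("wrist"); cv2.imwrite("pics/wrist12.png",im); np.savez("pics/wrist12.npz",im=im,d=d,**m)
crop(im,237,175,80,65,9,"pics/c12.png")
im,d=env.get_image("side"); cv2.imwrite("pics/side12.png",im); im,d=env.get_image("top"); cv2.imwrite("pics/top12.png",im)
print(p,env.get_t(),proj(m,[[*h,124],p-[0,0,76]]),env.get_contact_force())
```

```text
hole top [[569.80082949  66.2995617  124.        ]]
[569.7850488   65.83102396 228.60418136] 27.35 [[276.67803253 208.39832143]
 [276.99380124 217.07757564]] [0.28555855 0.26874794 0.21894029]
```

View pics/c12.png

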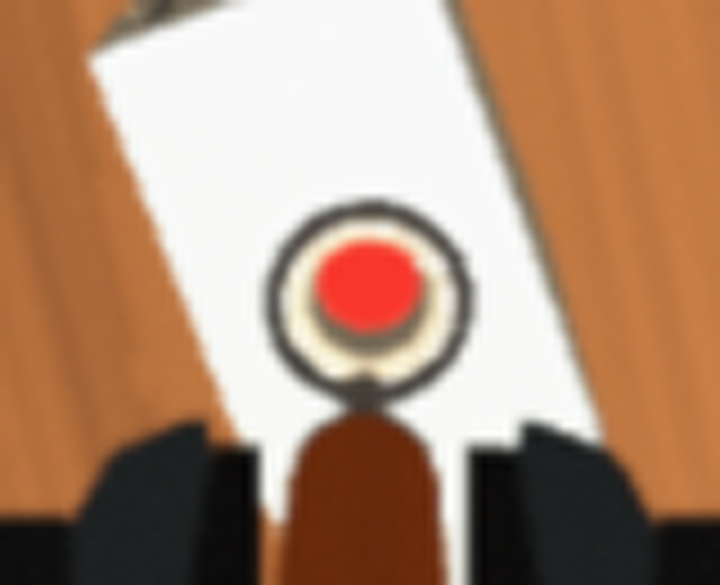

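View pics/side12.png

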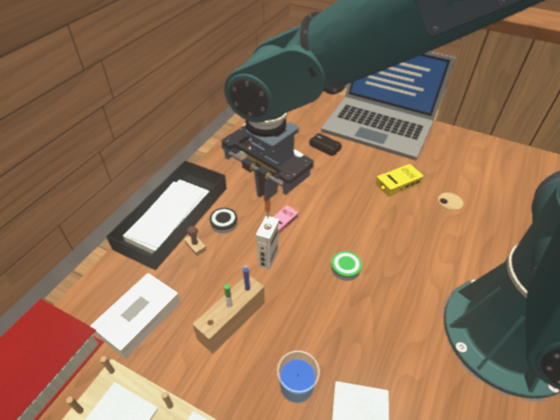

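The wrist crop c12 shows the black ring centred at (369,302) and the pin tip at (365,378), 28 mm above it. I compute the offset, then insert.

Run:
```python
from h import *
from station import env
z=np.load("pics/wrist12.npz"); p=env.get_tool_pos()
H=at_z(z,[(369/9+236.56,302/9+174.56)],124)[0]; T=at_z(z,[(365/9+236.56,380/9+174.56)],p[2]-76.2)[0]
print(H,T,p,H-T)
tgt=p+[*(H-T)[:2],0]; f0=env.get_contact_force()
env.movel([tgt[0],tgt[1],124+5+76.2],speed=60); env.hold(0.3)
r=env.movel([tgt[0],tgt[1],124-5+76.2],speed=15,until_force=1.2)
print(r,env.get_tool_pos(),env.get_contact_force(),env.get_t())
m=env.camera_model("wrist"); im,d=env.get_image("wrist"); crop(im,237,175,80,65,9,"pics/c13.png")
im,d=env.get_image("side"); crop(im,235,185,70,60,10,"pics/c14.png")
```

```text
[570.28813248  65.8620342  124.        ] [569.89728944  65.89561407 152.06567662] [569.62415495  65.79902248 228.26567662] [  0.39084304  -0.03357987 -28.06567662]
False [570.07086879  65.76408231 195.25826299] [ 0.41281209  0.08419628 -0.20261148] 29.0
```

View pics/c13.png

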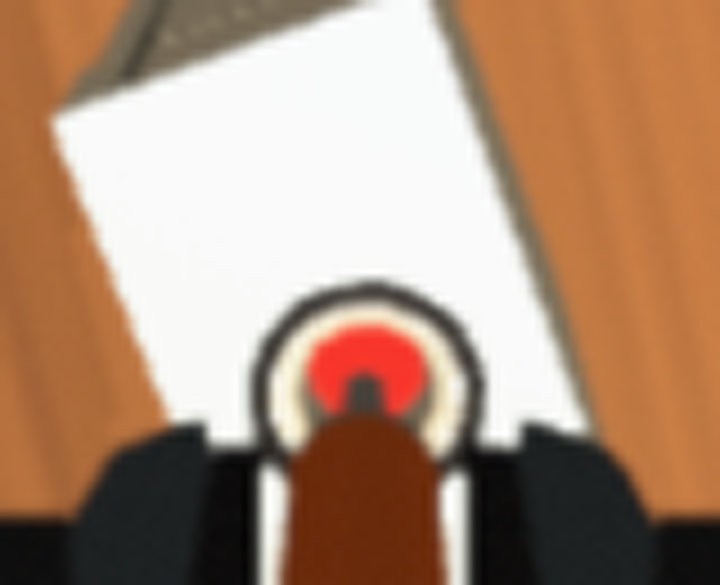

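View pics/c14.png

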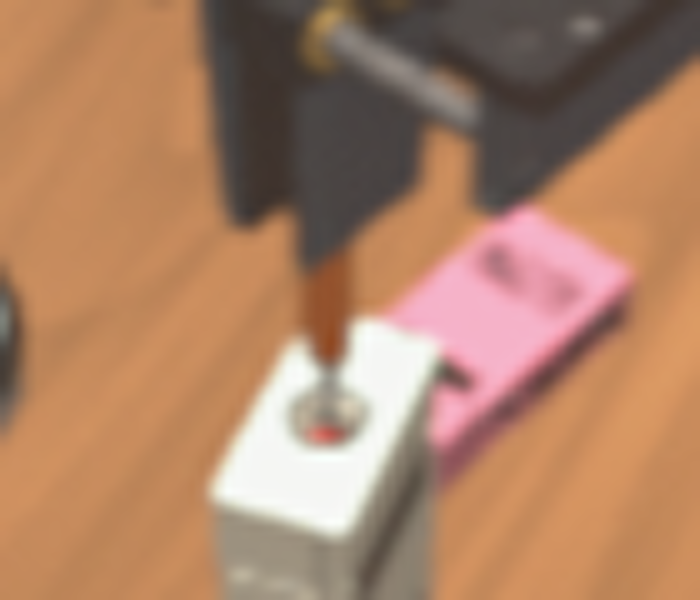

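The pin is inside the hole, centred over the red button (c13 around (365,390)). Next I descend slowly to contact, then press.

Run:
```python
from h import *
from station import env
p=env.get_tool_pos(); f0=env.get_contact_force()
r=env.movel([p[0],p[1],p[2]-8],speed=8,until_force=1.2)
c=env.get_tool_pos(); print(r,c,"depth",124+76.2-c[2],env.get_contact_force()-f0)
if r and 124+76.2-c[2]>7.5:
    for k in (2.5,3.5,4.2):
        r2=env.movel([c[0],c[1],c[2]-k],speed=6,until_force=6); env.hold(0.15)
        print(k,r2,env.get_tool_pos(),env.get_contact_force()-f0,env.get_t())
        if r2: break
```

```text
True [569.86543561  65.75932997 189.20614592] depth 10.993854084592186 [ 0.55212493 -0.45068984  2.08993756]
2.5 False [569.92644248  65.7466332  186.78559728] [ 1.38538981 -0.16902581  2.81248002] 30.5083
3.5 False [569.90716425  65.72655186 185.74916644] [ 1.54409393 -0.11971011  2.99905736] 30.975
4.2 False [569.91670393  65.75856792 185.0503897 ] [ 0.9494436  -0.44051588  3.56361553] 31.3917
```

Run:
```python
from h import *
from station import env
p=env.get_tool_pos(); f0=np.array([0.41,0.08,-0.2])
r=env.movel([p[0],p[1],p[2]-2.5],speed=3,until_force=2.5); env.hold(0.4)
fs=[]
for _ in range(5): fs.append(env.get_contact_force()-f0); env.hold(0.1)
print(r,env.get_tool_pos(),np.array(fs).round(2),env.get_gripper_width(),env.get_t())
m=env.camera_model("wrist"); im,d=env.get_image("wrist"); crop(im,237,175,80,65,9,"pics/c15.png")
im,d=env.get_image("side"); crop(im,225,175,90,80,7,"pics/c16.png"); cv2.imwrite("pics/side16.png",im)
im,d=env.get_image("top"); cv2.imwrite("pics/top16.png",im)
```

```text
True [570.1279863   65.75579638 184.84172109] [[-0.68  0.12  5.04]
 [-0.76 -0.    4.63]
 [-0.09 -0.18  4.26]
 [ 0.23  0.85  5.04]
 [-0.87  0.51  5.78]] 11.400917599960597 32.6333
```

View pics/c15.png

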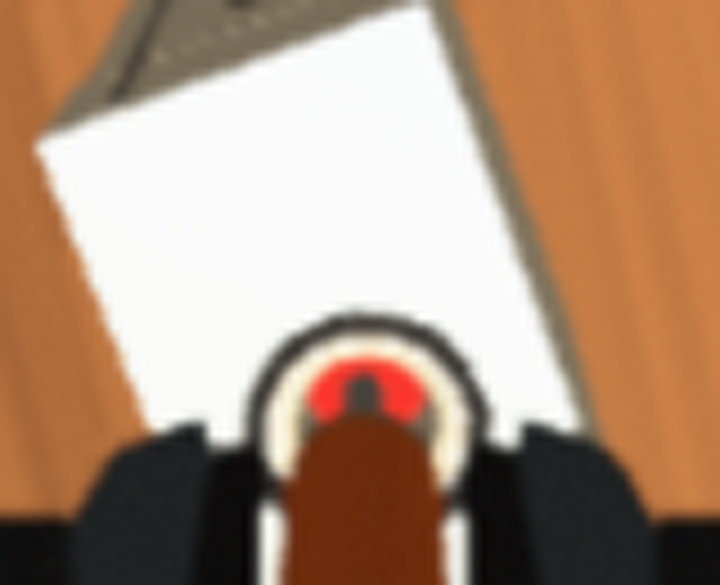

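View pics/c16.png

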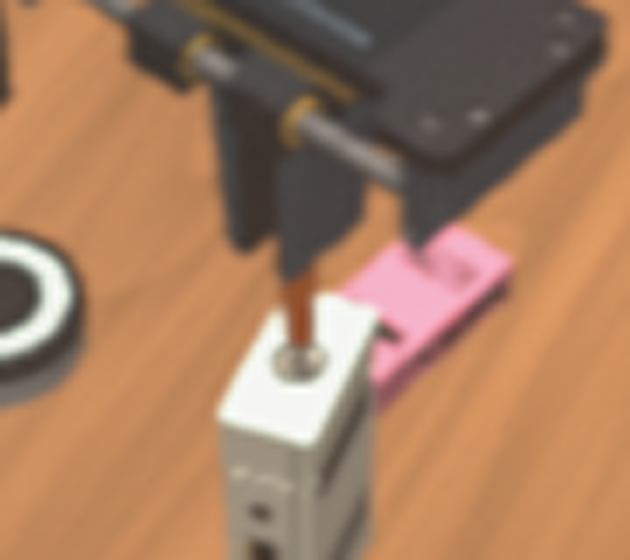

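View pics/side16.png

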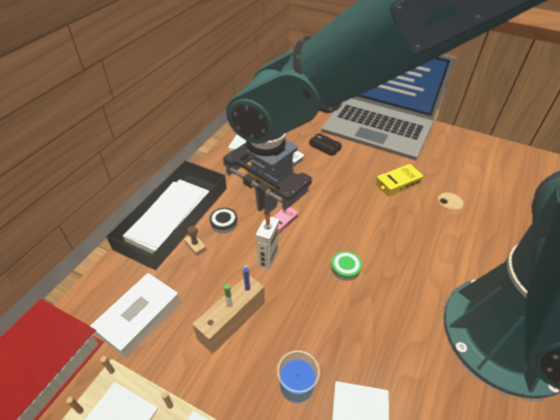

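Run:
```python
from station import env
import numpy as np
fs=[]
for _ in range(6): env.hold(0.1); fs.append(env.get_contact_force()[2]+.2)
print(np.round(fs,2),env.get_tool_pos(),env.get_t())
```

```text
[6.2  5.65 5.78 5.37 5.54 5.32] [570.12000173  65.76920725 184.85352353] 33.3833
```

The router is upright at (267,243), and the tins, pens, candle, carton and stamp are where they were at the start. The push is steady at about 5.5 N, above the 4 N the spring gives at full travel, so the button is at its stop.

Run:
```python
from station import env
env.hand_in(); print(env.get_t())
```

```text
the job is handed in; nothing more can be done
the job is handed in; nothing more can be done
```

The router stands by itself on its plain end with the reset hole up. The stylus, still in the gripper, is holding the red button down. I handed the job in at about 33.4 s of the 72 s allowed; no verdict was reported.

- **Router:** I took the larger of the two white boxes, gripped it across its width, turned it hole up, lowered it to contact and released it. The side and wrist pictures showed it standing free.
- **Button:** I inserted the stylus pin within about 1 mm of the hole's centre. The pin tip ended an estimated 15.3 mm below the mouth. The push was steady at 5.3–6.2 N, above the spring's 4 N at full travel and far below the 30 N limit. Together these show the button fully down, though I could not read the joint itself.
- **Other things:** In the last side picture, everything I could make out was where it started; I judged this by eye.
- **Disagreements:** The cameras differed by up to about 3 mm on positions, so I used the wrist view for the final alignment. One upward retreat was refused as out of joint range before anything moved, and I took another path.

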